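# Slide the order collar round the bent rail to its stop

### The arm

A 6-joint arm with a two-finger parallel gripper is mounted at the origin on the work surface. World frame = base frame: x ahead of the robot, y to its left, z up, the work surface at z = 0. Lengths are in m, angles in rad, forces in N, time in s.
With the tool pointing down it reaches from about 0.375 to 0.925 m from the base axis. Payload 5.7 kg.
Tool frame: the origin (TCP) lies at the very end of the fingers, on their centre line; the grasp point (between the pads) lies 19 mm behind it; z points along the fingers, y is the line along which they close (so a half turn about z gives the same grasp; the last joint's range is limited). The gripper opens to 88 mm and grips with 3 to 60 N. Pads are 20 mm wide; open, the fingers measure 115 mm over their backs; the gripper's body (75 mm by 178 mm) begins 61 mm behind the grasp point.
Start: joints at [-1.439, 0.359, 1.51, -0, 1.272, -0.115], TCP at [0.147, -0.582, 0.223] pointing down, gripper open.
Joint ranges: [-2.97, 2.97], [-1.01, 2.36], [0.21, 2.38], [-0.96, 4.11], [0.2, 2.71], [-2.98, 2.98]. Speed limits (rad/s): [2.39, 2.39, 3.14, 3.14, 3.14, 3.14].

### API

Orientations are given as a rotation vector (axis times angle).
In Python, from station import get_state, imaging, env gives the robot as it stands. The module is installed in compiled form; this text tells all that it offers.
- The arm moves only by the tool move_arm, never from a script. Its argument "commands" is text: rows parted by semicolons, each of 7 numbers parted by spaces: the turn, a rotation vector about the tool's x, y, z in units of 2 pi rad (1.0 is 2 pi rad), then the shift along the tool's x, y, z in units of 0.15 m (1.0 is 0.15 m), then the closure, from 0 (fully open) to 1 (shut). In form: wx wy wz dx dy dz fingers; .... A call has 1 to 10 rows; each row is the pose to reach, as a shift and turn from the pose commanded when the call began, along the tool's axes at that moment, turning the shorter way round; what a row does not reach only later rows make up. A row lasts 1/12 s, in which the tool goes at most 41.7 mm and 7.16 degrees, less where a joint would pass 70% of its speed; a pose out of reach is approached as far as the arm can. A call with a number of a shift or a turn outside -1 to 1 is refused whole. A call with a gripper value outside its range is refused whole. The fingers move at their own pace and stop on an object; "squeeze" is the grip in N (left out, the last holds). Time passes only in rows, so rows that repeat a pose let the fingers close. It gives the time, the measured TCP pose, the force, the opening and the grip force at its end, in the units of the state.
- get_state(): the state, without advancing time (a new reading comes with each control period).
- imaging.snapshot(name): name is "scene" or "top"; returns the picture (480x640x3 uint8, blue, green, red); there is no depth.
- imaging.camera_model(name): a dict with "fx", "fy", "cx", "cy" (pixels), "k1" (the pictures are not rectified: a ray, as slopes to the right and down, at radius r is drawn at 1 + k1 r^2 times it, then the intrinsics apply), "rvec" (rotation vector, rad) and "tvec" (3), from world to camera coordinates, as OpenCV has them. Camera axes: x right, y down, z forward; pixel columns grow to the right and rows downward; lengths in m; the calibration is good to about 2 mm. A picture is of the moment at which its call begins. camera_model takes no time and is no camera call.
- env.close_job(): hands the job in; it is judged then, once.
The state is a dict: "clock": time; "joint_pos": joint angles; "joint_velocities": joint speeds; "tau": joint torques, N m; "tool_pos": TCP position; "orientation": TCP orientation; "ft_force": force on the tool from outside, world axes, zero at the start; "torque": the same for the moment, N m; "width": finger opening in m; "grasp_force": force on a finger pad.
Only numpy, scipy, OpenCV 4.12 (cv2) and the standard library are available. Lean on these libraries where they do the work, as an engineer would, in place of code of your own. Each camera call takes 0.05 s, during which the arm holds its last target. There are 200 camera calls.

### The job

An order is ready: slide the red collar along the bent steel rail on the bar, round both corners, and push the yellow sleeve of the black stop fully in with it, then let go and leave the collar there. Be gentle: do not force the collar against the rail or the stop, never push on the rail or the sleeve with the gripper itself, and leave the other things on the bar where they are.

Things in the scene. Friction and masses are not known exactly. Their poses are not given: they have to be found in the camera images.
- rail: Fixed Z-shaped rail: a level round steel bar 10 mm thick, axis 120 mm above the counter, a post with a round foot (70 mm across) at each end. Origin on the counter, z up; the start leg runs along this frame's +y at x = 60 mm. The bar was bent by hand: from the end of the first bend on (42.5, -29.9) mm, all the rest may be turned as one piece about the vertical there by up to 7 degrees either way.
- rail_start (a point): On the bar's axis at the beginning of the straight start leg, at the face of the black end disc that keeps the collar on; (60, -160, 120) mm in the rail's frame. Its axes are the rail's.
- corner1 (a point): Where the axes of start leg and middle leg would meet, (60, -40, 120) mm in the rail's frame. Bend of 35 mm radius, 60 degrees from +y towards -x, beginning and ending 20.2 mm from this point. Nominal rest: the middle leg runs 110 mm from here to corner 2 at (-35.3, 15), which bends 60 degrees back to +y with the same radius; end leg along +y to y = 185 mm. The real bar differs by the turn named above.
- collar_center (a point): Centre of the red plastic collar, a plain ring threaded on the rail's start leg: 40 mm outside diameter, 20 mm long along the bar, bore 14 mm (2 mm play all round), about 60 g. It hangs loose on the bar, its bore axis along the bar, its centre 2 mm below the bar's axis; it can spin about the bar. The point's y axis is the bore axis.
- sleeve (a joint): How far the yellow sleeve (26 mm across, round the bar, facing the collar) is pushed into the black stop (32 mm across), in m: 0 out as at the start, 0.008 fully in, at a hard end; pushed along the bar away from the collar by about 6 N, it stays where left (no spring). The stop is clamped at another place each time: on the nominal bar the sleeve's near face, when out, is at y = 100 to 140 mm. Feel for it.
- shot_glass: Green shot glass, 44 mm across, 55 mm high, standing near the rail. Origin under its centre. A bystander.
- coasters: Round cork block of coasters, 90 mm across, 18 mm high, near the rail. Origin under its centre. A bystander.
Things that resemble listed ones, but are neither listed nor needed, are in the scene too. Of the things that look like the part that bears collar_center, the smallest one is meant.

How it is judged:
By the outcome, as a careful person would: the job done as asked, in the order asked, and still so for the second after the job is handed in, with the robot touching nothing.
It also fails if it takes over 64 s, if anything falls off the work surface, if the arm or the gripper's body presses on something with over 40 N, if the wrist force passes 120 N, or if a joint passes its speed limit or range.

## Working session

There is one attempt and no reset: what is moved stays moved. The work goes in short steps, Python scripts to look and compute and a tool call to move; the robot and the scene stay as the last step left them, time stands still between calls to the robot, and variables do not carry over. Pictures are saved under pics/ and viewed, at most 10 in all, crops included, and the job is handed in when it is done.

Besides the shell and the picture viewer there is one more tool, called after "Request:" by a JSON object that holds its "name" and its "arguments". move_arm: Moves the arm, as the interface text tells. Its arguments: {"type":"object","properties":{"commands":{"type":"string"},"squeeze":{"type":"number"}},"required":["commands"]}

```bash
mkdir -p pics; python3 - <<'E'
from station import get_state, imaging, env
import cv2
for n in("scene","top"):
    cv2.imwrite(f"pics/{n}0.png",imaging.snapshot(n)); print(n,imaging.camera_model(n))
print(get_state())
E
```

```text
scene {'fx': 514.4263002613244, 'fy': 514.4263002613244, 'cx': 315.97725770313866, 'cy': 245.88803013094156, 'k1': -0.10889632137365415, 'rvec': array([ 1.8923871 ,  1.69151418, -0.60394399]), 'tvec': array([-0.04201084, -0.38163292,  1.13652037])}
top {'fx': 497.9869095243566, 'fy': 497.9869095243566, 'cx': 311.9822028470147, 'cy': 236.95853409543955, 'k1': -0.0010842984238872578, 'rvec': array([ 2.07416186, -2.13165636,  0.15559475]), 'tvec': array([0.01189714, 0.59628201, 0.63772592])}
{'clock': 0.1, 'joint_pos': array([-1.43910348e+00,  3.59431067e-01,  1.51133803e+00,  2.33146713e-05,
        1.27250694e+00, -1.15078975e-01]), 'joint_velocities': array([ 0.00052266, -0.00089924, -0.00251485,  0.00073694, -0.00266804,
       -0.00106172]), 'tau': array([-5.72059380e-04, -5.16358781e+01, -2.71405756e+01,  6.77265110e-02,
        2.76907574e-02, -3.18761670e-05]), 'tool_pos': array([ 0.14649403, -0.58118633,  0.22188953]), 'orientation': array([-3.11603966e+00, -3.86427578e-01, -1.30227108e-05]), 'ft_force': array([ 0.31490245, -0.28770179,  1.06543003]), 'torque': array([0.02100566, 0.00508605, 0.0072612 ]), 'grasp_force': 0.0, 'width': 0.08794820253290848}
```

View pics/scene0.png

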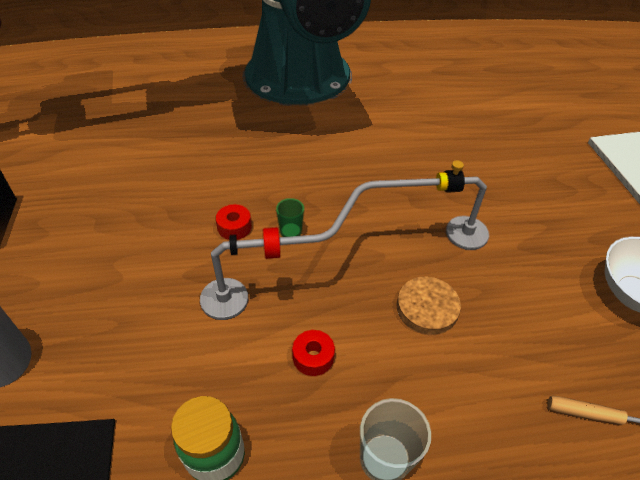

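View pics/top0.png

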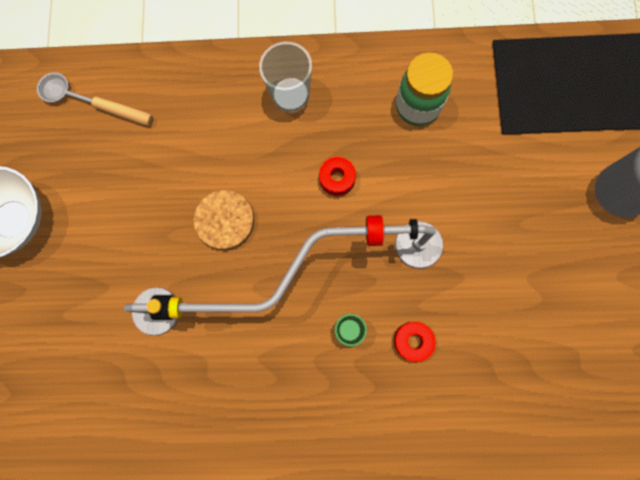

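The scene picture shows three red rings. One is threaded on the bar (scene 271,243; top 375,230). Two lie on the counter (scene 233,221 and 313,352; top 415,342 and 338,176). The threaded one fits the description, and I'll check its size. The yellow sleeve is at top (174,308) and the stop at (160,307).

```bash
cat > h.py <<'E'
import numpy as np, cv2
from station import get_state, imaging, env
def cam(n):
    m=imaging.camera_model(n);R=cv2.Rodrigues(m["rvec"])[0];K=np.array([[m["fx"],0,m["cx"]],[0,m["fy"],m["cy"]],[0,0,1.]])
    return m,R,K
def ray(n,uv):
    m,R,K=cam(n);uv=np.atleast_2d(np.float64(uv))
    p=cv2.undistortPoints(uv[:,None],K,np.array([m["k1"],0,0,0]))[:,0]
    return -R.T@m["tvec"], np.c_[p,np.ones(len(p))]@R
def plane(n,uv,z):
    c,d=ray(n,uv);return c+d*((z-c[2])/d[:,2])[:,None]
def proj(n,P):
    m,R,K=cam(n);return cv2.projectPoints(np.float64(P).reshape(-1,3),m["rvec"],m["tvec"],K,np.array([m["k1"],0,0,0]))[0][:,0]
def tri(a,b):
    c1,d1=ray("scene",a);c2,d2=ray("top",b);d1=d1[0];d2=d2[0]
    s=np.linalg.lstsq(np.c_[d1,-d2],c2-c1,rcond=None)[0];p=c1+s[0]*d1;q=c2+s[1]*d2
    return (p+q)/2,np.linalg.norm(p-q)
def blobs(im,kind):
    h=cv2.cvtColor(im,cv2.COLOR_BGR2HSV)
    H,S,V=cv2.split(h)
    m={"red":((H<4)|(H>176))&(S>200)&(V>90),"yel":(H>24)&(H<35)&(S>180)&(V>120),"grn":(H>45)&(H<85)&(S>90),"steel":(S<60)&(V>95),"blk":(V<45)}[kind].astype(np.uint8)
    n,l,s,c=cv2.connectedComponentsWithStats(m)
    return m,[(tuple(c[i].round(1)),tuple(s[i])) for i in range(1,n) if s[i][4]>40]
E
python3 - <<'E'
from h import *
np.set_printoptions(precision=4,suppress=True)
I={n:cv2.imread(f"pics/{n}0.png") for n in("scene","top")}
for n in I:
    for k in("red","yel","grn"): print(n,k,[(c,tuple(map(int,s))) for c,s in blobs(I[n],k)[1]])
m=blobs(I["top"],"steel")[0]
def legc(a,b,r0,r1,byrow=False):
    L=[]
    for t in range(a,b,3):
        v=m[t,r0:r1] if byrow else m[r0:r1,t]; k=np.flatnonzero(v)
        if 4<=len(k)<=20: c=r0+k.mean(); L.append((c,t) if byrow else (t,c))
    P=plane("top",L,.12)[:,:2]; vx,vy,x,y=cv2.fitLine(P.astype(np.float32),cv2.DIST_HUBER,0,.01,.01).ravel()
    return len(L),(x,y),np.degrees(np.arctan2(vy,vx)),np.abs((P-[x,y])@[-vy,vx]).max()
print("start",legc(333,364,215,245)); print("mid",legc(258,285,265,325,True) if 0 else legc(248,292,270,318,True)); print("end",legc(186,250,295,320))
c=np.vstack([plane("top",[(387,230),(409,229),(418,229)],.12)]);print(c)
print("base px",proj("top",[[.5,0,.12],[.6,0,.12],[.5,.1,.12]]))
big=np.hstack([cv2.resize(I["scene"][200:290,195:315],(400,300),interpolation=3),cv2.resize(I["top"][185:275,315:435],(400,300),interpolation=3)])
b2=np.hstack([cv2.resize(I["scene"][150:225,410:510],(400,300),interpolation=3),cv2.resize(I["top"][270:345,120:220],(400,300),interpolation=3)])
cv2.imwrite("pics/crop1.png",np.vstack([big,b2]))
E
```

```text
scene red [((np.float64(232.5), np.float64(220.4)), (216, 205, 34, 34, 859)), ((np.float64(271.3), np.float64(241.7)), (263, 228, 17, 28, 413)), ((np.float64(313.0), np.float64(352.0)), (292, 330, 43, 46, 1420))]
scene yel [((np.float64(443.3), np.float64(177.0)), (439, 173, 9, 9, 62))]
scene grn [((np.float64(290.0), np.float64(216.9)), (277, 199, 27, 38, 845)), ((np.float64(213.5), np.float64(453.8)), (174, 415, 66, 56, 948))]
top red [((np.float64(336.6), np.float64(175.8)), (320, 158, 35, 37, 803)), ((np.float64(374.6), np.float64(230.2)), (367, 216, 16, 29, 408)), ((np.float64(414.0), np.float64(341.5)), (395, 323, 39, 39, 1006))]
top yel [((np.float64(172.9), np.float64(306.5)), (168, 299, 11, 16, 135))]
top grn [((np.float64(420.4), np.float64(98.4)), (401, 75, 48, 36, 553)), ((np.float64(350.1), np.float64(329.8)), (335, 314, 31, 32, 771))]
start (11, (np.float32(0.5910479), np.float32(-0.053784076)), np.float32(-89.20927), np.float64(0.0005918746285493081))
mid (15, (np.float32(0.5501399), np.float32(0.014477547)), np.float32(-31.27846), np.float64(0.0005393577668390431))
end (22, (np.float32(0.49903014), np.float32(0.11372356)), np.float32(89.00339), np.float64(0.0005536193022647614))
[[ 0.5901 -0.1017  0.12  ]
 [ 0.5905 -0.1292  0.12  ]
 [ 0.5902 -0.1405  0.12  ]]
base px [[307.9607 304.1577]
 [306.2604 224.9383]
 [227.5333 306.2311]]
```

View pics/crop1.png

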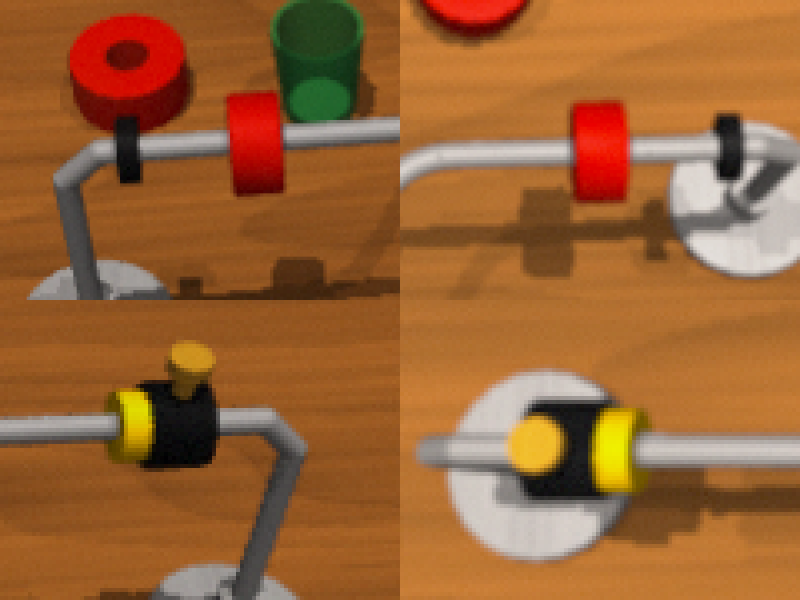

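```bash
cat >> h.py <<'E'
def lineinter(p,a,q,b):
    u=np.array([np.cos(a),np.sin(a)]);v=np.array([np.cos(b),np.sin(b)])
    s=np.linalg.solve(np.c_[u,-v],np.array(q)-p);return p+u*s[0]
E
python3 - <<'E'
from h import *
np.set_printoptions(precision=4,suppress=True)
r=np.radians
S=np.array([.59105,-.05378]);M=np.array([.55014,.01448]);E_=np.array([.49903,.11372])
a0,a1,a2=r(90.79),r(148.72),r(89.0)
c1=lineinter(S,a0,M,a1);c2=lineinter(M,a1,E_,a2);print("c1",c1,"c2",c2,"d",np.linalg.norm(c2-c1))
print("collar tri",tri((271.3,241.7),(374.6,230.2)),"sleeve",tri((443.3,177),(172.9,306.5)))
print("collar top plane",plane("top",[(374.6,230.2),(366.5,230),(383,230)],.12),"\nsleeve face",plane("top",[(179.5,307.5),(179.5,307.5)],.12))
print("disc L/R",plane("top",[(409.5,229),(418,229)],.12))
# bar heights: scene bar pixel ray vs plane through top cam and top bar line
I=cv2.imread("pics/scene0.png");m=blobs(I,"steel")[0]
def ht(cols,r0,r1,P,a):
    ct=ray("top",[(0,0)])[0];p3=np.r_[P,.12];d=np.array([np.cos(a),np.sin(a),0]);n=np.cross(p3-ct,d)
    for c in cols:
        k=np.flatnonzero(m[r0:r1,c])
        if len(k)<3: print(c,'none');continue
        o,dd=ray("scene",(c,r0+k.mean()));dd=dd[0];s=((ct-o)@n)/(dd@n);print(c,r0+k.mean(),len(k),o+s*dd)
ht([246,252,288,296,304],225,260,S,a0);ht([385,400,415,430],170,195,E_,a2)
print(get_state()["clock"])
for nm,p,zs in(("glass rim",(350,329.8),.055),("coaster",(223.5,220),.018)):print(nm,plane("top",p,zs))
E
```

```text
c1 [ 0.5904 -0.01  ] c2 [0.4979 0.0462] d 0.10834288420614215
collar tri (array([ 0.5903, -0.0867,  0.1203]), np.float64(0.0012705109480418485)) sleeve (array([0.5008, 0.1652, 0.1293]), np.float64(0.0010163976167248674))
collar top plane [[ 0.5904 -0.0861  0.12  ]
 [ 0.591  -0.076   0.12  ]
 [ 0.5903 -0.0967  0.12  ]] 
sleeve face [[0.5    0.1603 0.12  ]
 [0.5    0.1603 0.12  ]]
disc L/R [[ 0.5905 -0.1299  0.12  ]
 [ 0.5902 -0.1405  0.12  ]]
246 243.0 7 [ 0.5914 -0.1195  0.123 ]
252 242.5 6 [ 0.5913 -0.1119  0.1229]
288 239.5 6 [ 0.5907 -0.0659  0.1226]
296 239.0 7 [ 0.5906 -0.0556  0.1223]
304 238.5 6 [ 0.5905 -0.0453  0.1219]
385 183.0 5 [0.4983 0.0802 0.1225]
400 182.0 5 [0.4987 0.1021 0.1228]
415 182.0 5 [0.4991 0.1243 0.1214]
430 181.0 5 [0.4995 0.1465 0.1218]
0.1
glass rim [[ 0.468  -0.0526  0.055 ]]
coaster [[0.6338 0.1289 0.018 ]]
```

```bash
cat >> h.py <<'E'
from scipy.spatial.transform import Rotation as Ro
def rows(P0,rv0,T):
    """T: (x,y,z,yaw_deg of tool x) tool down -> rows"""
    R0=Ro.from_rotvec(rv0)
    for x,y,z,yw in T:
        a=np.radians(yw);Rt=Ro.from_matrix(np.array([[np.cos(a),np.sin(a),0],[np.sin(a),-np.cos(a),0],[0,0,-1]]))
        w=(R0.inv()*Rt).as_rotvec()/(2*np.pi);d=R0.inv().apply(np.array([x,y,z])-P0)/.15
        print(" ".join(f"{v:.4f}" for v in np.r_[w,d]))
E
python3 - <<'E'
from h import *
s=get_state()
p=s["tool_pos"];q=[.5904,-.0864,.20]
rows(p,s["orientation"],[(*q,90.8)])
E
```

```text
-0.0002 -0.0002 -0.2129 3.6754 -2.4755 0.1509
```

Request:
{"name": "move_arm", "arguments": {"commands": "0 0 0 0.92 -0.62 0 0.2;0 0 0 0.92 -0.62 0 0.2;0 0 0 0.92 -0.62 0 0.2;0 0 0 0.92 -0.62 0 0.2;0 0 0 0.92 -0.62 0 0.2;0 0 0 0.92 -0.62 0 0.2", "squeeze": 8}}

```text
clock: 0.6
tool_pos: [0.2587, -0.456, 0.2225]
orientation: [-3.116, -0.392, 0.0]
ft_force: [-0.3, -0.2, 1.4]
width: 0.0702
grasp_force: 0.0
```

Request:
{"name": "move_arm", "arguments": {"commands": "0 0 0 0.92 -0.62 0 0.2;0 0 0 0.92 -0.62 0 0.2;0 0 0 0.92 -0.62 0 0.2;0 0 0 0.92 -0.62 0 0.2;0 0 0 0.92 -0.62 0 0.2;0 0 0 0.92 -0.62 0 0.2"}}

```text
clock: 1.1
tool_pos: [0.3695, -0.3338, 0.2226]
orientation: [3.117, 0.392, -0.001]
ft_force: [-0.2, -0.0, 0.2]
width: 0.0702
grasp_force: 0.0
```

Request:
{"name": "move_arm", "arguments": {"commands": "0 0 0 0.92 -0.62 0 0.2;0 0 0 0.92 -0.62 0 0.2;0 0 0 0.92 -0.62 0 0.2;0 0 0 0.92 -0.62 0 0.2;0 0 0 0.92 -0.62 0 0.2;0 0 0 0.92 -0.62 0 0.2"}}

```text
clock: 1.6
tool_pos: [0.4805, -0.211, 0.2225]
orientation: [3.117, 0.389, -0.0]
ft_force: [0.1, -0.6, 0.4]
width: 0.0704
grasp_force: 0.0
```

Request:
{"name": "move_arm", "arguments": {"commands": "0 0 -0.213 0.91 -0.61 0 0.2;0 0 -0.213 0.91 -0.61 0 0.2;0 0 -0.213 0.91 -0.61 0 0.2;0 0 -0.213 0.91 -0.61 0 0.2;0 0 -0.213 0.91 -0.61 0 0.2;0 0 -0.213 0.91 -0.61 0 0.2;0 0 -0.213 0.91 -0.61 0 0.2;0 0 -0.213 0.91 -0.61 0 0.2;0 0 -0.213 0.91 -0.61 0 0.2;0 0 -0.213 0.91 -0.61 0 0.2"}}

```text
clock: 2.43
tool_pos: [0.5892, -0.0918, 0.2224]
orientation: [2.299, 2.141, -0.002]
ft_force: [-0.8, -0.4, 0.1]
width: 0.0701
grasp_force: 0.0
```

```bash
python3 - <<'E'
from h import *
s=get_state();p=s["tool_pos"];print(s["clock"],p,s["orientation"],s["ft_force"],s["width"],s["joint_pos"])
rows(p,s["orientation"],[(.5904,-.0864,z,90.8) for z in(.16,.099)])
E
```

```text
2.4333 [ 0.58921136 -0.09184636  0.22239168] [ 2.29880203e+00  2.14092688e+00 -1.99764728e-03] [-0.84317765 -0.43372328  0.11202971] 0.07007482772898703 [-2.69654757e-01  3.54063839e-01  1.51839361e+00 -1.26907908e-03
  1.26959257e+00 -1.98188661e-01]
-0.0001 0.0002 -0.0135 0.0372 0.0056 0.4159
-0.0001 0.0002 -0.0135 0.0377 0.0059 0.8226
```

Request:
{"name": "move_arm", "arguments": {"commands": "0 0 -0.0135 0.038 0.006 0.42 0.2;0 0 -0.0135 0.038 0.006 0.42 0.2;0 0 -0.0135 0.038 0.006 0.42 0.2;0 0 -0.0135 0.038 0.006 0.62 0.2;0 0 -0.0135 0.038 0.006 0.82 0.2;0 0 -0.0135 0.038 0.006 0.82 0.2;0 0 -0.0135 0.038 0.006 0.82 0.2"}}

```text
clock: 3.02
tool_pos: [0.5902, -0.0842, 0.0995]
orientation: [-2.21, -2.229, 0.003]
ft_force: [0.8, -0.2, 0.6]
width: 0.0701
grasp_force: 0.0
```

```bash
python3 - <<'E'
from h import *
s=get_state();p=s["tool_pos"];print(s["clock"],p,s["orientation"],s["ft_force"],s["width"])
im=np.hstack([cv2.resize(imaging.snapshot(n)[a:a+150,b:b+200],(400,300),interpolation=3) for n,a,b in(("scene",150,180),("top",160,270))])
cv2.imwrite("pics/g1.png",im)
E
```

```text
3.0167 [ 0.59015959 -0.08422542  0.09952381] [-2.21037417 -2.22935967  0.00274364] [ 0.78926618 -0.20950216  0.57554866] 0.0701180872463553
```

View pics/g1.png

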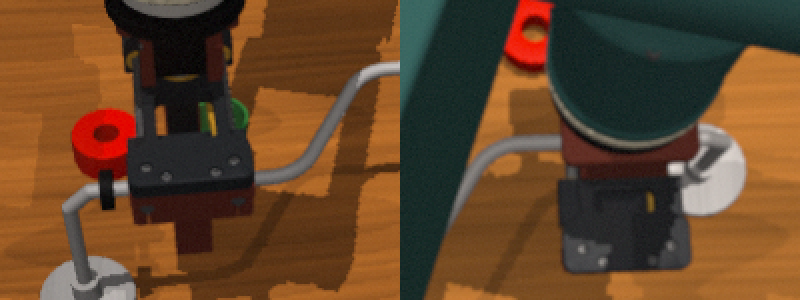

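The view shows the gripper straddling the bar at the collar with both fingers clear. The collar is hidden behind the finger. Next I close.

Request:
{"name": "move_arm", "arguments": {"commands": "0 0 0 -0.013 0 0 0.2;0 0 0 -0.013 0 0 0.4;0 0 0 -0.013 0 0 0.6;0 0 0 -0.013 0 0 0.8;0 0 0 -0.013 0 0 1;0 0 0 -0.013 0 0 1;0 0 0 -0.013 0 0 1;0 0 0 -0.013 0 0 1;0 0 0 -0.013 0 0 1", "squeeze": 14}}

```text
clock: 3.87
tool_pos: [0.5913, -0.0843, 0.0998]
orientation: [2.209, 2.234, 0.0]
ft_force: [0.4, 1.0, 2.3]
width: 0.0393
grasp_force: 14.0
```

```bash
python3 - <<'E'
from h import *
s=get_state();print(s)
E
```

```text
{'clock': 3.8667, 'joint_pos': array([-2.57262240e-01,  4.86423552e-01,  1.64492956e+00,  2.34255825e-04,
        1.01012029e+00, -2.68285641e-01]), 'joint_velocities': array([ 0.00048437,  0.00031921,  0.00141133,  0.00120149,  0.00085353,
       -0.00115771]), 'tau': array([-2.73674475e-01, -5.29898000e+01, -2.14017445e+01, -7.12594204e-02,
       -1.18746674e-01, -2.06594967e-03]), 'tool_pos': array([ 0.59132844, -0.084251  ,  0.09981908]), 'orientation': array([2.20929993e+00, 2.23351092e+00, 3.63547067e-04]), 'ft_force': array([0.37524034, 1.0152003 , 2.29412792]), 'torque': array([ 0.03912662, -0.04360361,  0.01083082]), 'grasp_force': 13.999968463322148, 'width': 0.03930127127837965}
```

Request:
{"name": "move_arm", "arguments": {"commands": "0 0 0 0 0 -0.01 1;0 0 0 0 0 -0.01 1"}}

```text
clock: 4.03
tool_pos: [0.5911, -0.0844, 0.1012]
orientation: [-2.209, -2.233, 0.0]
ft_force: [0.3, -1.0, 0.6]
width: 0.0384
grasp_force: 14.0
```

Request:
{"name": "move_arm", "arguments": {"commands": "0 0 0 0.05 0 0 1;0 0 0 0.1 0 0 1;0 0 0 0.1 0 0 1"}}

```text
clock: 4.28
tool_pos: [0.5906, -0.0677, 0.1009]
orientation: [-2.208, -2.233, -0.0]
ft_force: [-0.6, -0.1, 0.2]
width: 0.0386
grasp_force: 14.0
```

Request:
{"name": "move_arm", "arguments": {"commands": "0 0 0 0 0.015 0 1;0 0 0 0 0.015 0 1;0 0 0 0 0.015 0 1"}}

```text
clock: 4.53
tool_pos: [0.5936, -0.0693, 0.1012]
orientation: [2.209, 2.234, 0.0]
ft_force: [0.1, 0.2, -0.6]
width: 0.0391
grasp_force: 14.0
```

Request:
{"name": "move_arm", "arguments": {"commands": "0 0 0 0 -0.015 0 1;0 0 0 0 -0.03 0 1;0 0 0 0 -0.03 0 1"}}

```text
clock: 4.78
tool_pos: [0.5901, -0.0697, 0.1015]
orientation: [2.208, 2.231, 0.003]
ft_force: [4.0, 0.6, -2.1]
width: 0.0391
grasp_force: 14.0
```

```bash
cat > path.py <<'E'
from h import *
def build(phi=.79,tau=-1.93,c1=(.5904,-.010)):
    # points in rail frame relative to corner1, 0.5 mm spacing
    P=[];h=.0005;p=np.array([0,-.12]);a=90.
    segs=[(.12-.0202,0),(np.radians(60)*.035,60),("t",0),(.110-.0404,0),(np.radians(60)*.035,-60),(.170-.0202,0)]
    for L,turn in segs:
        if L=="t": a+=tau;continue
        n=round(L/h)
        for i in range(n):
            b=np.radians(a+turn*(i+.5)/n);p=p+L/n*np.array([np.cos(b),np.sin(b)]);P.append(p)
        a+=turn
    P=np.array(P);f=np.radians(phi);R=np.array([[np.cos(f),-np.sin(f)],[np.sin(f),np.cos(f)]])
    return P@R.T+c1
def pose(P,s):
    i=int(round(s/.0005));w=P[max(i-20,0):i+21];d=w[-1]-w[0];return w.mean(0),np.degrees(np.arctan2(d[1],d[0]))
E
python3 - <<'E'
from path import *
np.set_printoptions(precision=4,suppress=True)
for tau in(-1.5,-1.93,-2.3):
    P=build(tau=tau);e=P[np.argmin(abs(P[:,1]-.1137))];m=P[np.argmin(abs(P[:,1]-.01448))];print(tau,"mid",m,"end",e)
P=build()
s0=np.argmin(abs(P[:,1]+.070))*.0005;print(s0,pose(P,s0),len(P)*.0005)
for s in(.065,.07,.075,.08,.085): print(pose(P,s))
rv=[np.pi*np.cos(np.radians(45.35)),np.pi*np.sin(np.radians(45.35)),0]
rows(np.array([.589,-.07,.101]),rv,[(*pose(P,s)[0],.101,pose(P,s)[1]) for s in(.062,.067,.072,.077,.082,.087,.0895,.092,.0945,.097)])
E
```

```text
-1.5 mid [0.5482 0.0144] end [0.4964 0.1139]
-1.93 mid [0.5488 0.0144] end [0.4972 0.1139]
-2.3 mid [0.5489 0.0145] end [0.498  0.1139]
0.059500000000000004 (array([ 0.5912, -0.0701]), np.float64(90.78999999999974)) 0.3925
(array([ 0.5912, -0.0646]), np.float64(90.79000000000005))
(array([ 0.5911, -0.0596]), np.float64(90.79000000000005))
(array([ 0.591 , -0.0546]), np.float64(90.79000000000005))
(array([ 0.5909, -0.0497]), np.float64(90.79000000000005))
(array([ 0.5909, -0.0447]), np.float64(90.79000000000005))
0.0000 0.0000 -0.0003 0.0157 0.0148 -0.0000
0.0000 0.0000 -0.0003 0.0490 0.0148 -0.0000
0.0000 0.0000 -0.0003 0.0822 0.0147 -0.0000
0.0000 0.0000 -0.0003 0.1155 0.0147 -0.0000
0.0000 0.0000 -0.0003 0.1488 0.0146 -0.0000
0.0000 0.0000 -0.0003 0.1820 0.0146 -0.0000
0.0000 0.0000 -0.0003 0.1987 0.0145 -0.0000
0.0000 0.0000 -0.0010 0.2153 0.0145 -0.0000
0.0000 0.0000 -0.0031 0.2319 0.0143 -0.0000
0.0000 0.0000 -0.0067 0.2486 0.0137 -0.0000
```

Request:
{"name": "move_arm", "arguments": {"commands": "0 0 0 0.016 0.015 0 1;0 0 0 0.05 0.015 0 1;0 0 0 0.083 0.015 0 1;0 0 0 0.116 0.015 0 1;0 0 0 0.15 0.015 0 1;0 0 0 0.183 0.0145 0 1;0 0 0 0.2 0.0145 0 1"}}

```text
clock: 5.37
tool_pos: [0.5904, -0.0384, 0.1011]
orientation: [-2.208, -2.234, 0.0]
ft_force: [0.3, -0.0, 0.4]
width: 0.0391
grasp_force: 14.0
```

```bash
python3 - <<'E'
from path import *
np.set_printoptions(precision=4,suppress=True)
s=get_state();print(s["clock"],s["tool_pos"],s["ft_force"],s["torque"])
P=build(tau=-2.2,c1=(.5904,-.0094))
P0=np.array([.5912,-.040,.101]);rv=[np.pi*np.cos(np.radians(45.35)),np.pi*np.sin(np.radians(45.35)),0]
s0=np.argmin(abs(P[:,1]+.040))*.0005;print(s0)
rows(P0,rv,[(*pose(P,x)[0],.101,pose(P,x)[1]) for x in s0+.0025*np.arange(1,20)])
E
```

```text
5.3667 [ 0.5904 -0.0384  0.1011] [ 0.3366 -0.0176  0.3591] [-0.0106 -0.0846  0.0026]
0.089
0.0000 0.0000 -0.0007 0.0162 -0.0026 -0.0000
0.0000 0.0000 -0.0026 0.0328 -0.0027 -0.0000
0.0000 0.0000 -0.0059 0.0494 -0.0032 -0.0000
0.0000 0.0000 -0.0106 0.0660 -0.0041 -0.0000
0.0000 0.0000 -0.0167 0.0826 -0.0055 -0.0000
0.0000 0.0000 -0.0243 0.0990 -0.0076 -0.0000
0.0000 0.0000 -0.0333 0.1153 -0.0106 -0.0000
0.0000 0.0000 -0.0437 0.1313 -0.0146 -0.0000
0.0000 0.0000 -0.0550 0.1470 -0.0196 -0.0000
0.0000 0.0000 -0.0665 0.1623 -0.0257 -0.0000
0.0000 0.0000 -0.0779 0.1771 -0.0330 -0.0000
0.0000 0.0000 -0.0893 0.1914 -0.0412 -0.0000
0.0000 0.0000 -0.1007 0.2050 -0.0505 -0.0000
0.0000 0.0000 -0.1121 0.2180 -0.0607 -0.0000
0.0000 0.0000 -0.1234 0.2301 -0.0718 -0.0000
0.0000 0.0000 -0.1330 0.2416 -0.0838 -0.0000
0.0000 0.0000 -0.1412 0.2524 -0.0963 -0.0000
0.0000 0.0000 -0.1480 0.2626 -0.1094 -0.0000
0.0000 0.0000 -0.1534 0.2723 -0.1229 -0.0000
```

Request:
{"name": "move_arm", "arguments": {"commands": "0 0 -0.001 0.016 -0.001 0 1;0 0 -0.003 0.033 -0.002 0 1;0 0 -0.006 0.049 -0.003 0 1;0 0 -0.011 0.066 -0.004 0 1;0 0 -0.017 0.083 -0.0055 0 1;0 0 -0.024 0.099 -0.0075 0 1"}}

```text
clock: 5.87
tool_pos: [0.5894, -0.0244, 0.1012]
orientation: [2.032, 2.396, 0.0]
ft_force: [-0.1, -0.7, 0.1]
width: 0.0388
grasp_force: 14.0
```

```bash
cat >> path.py <<'E'
import json
def nxt(last,tau=-2.2,c1=(.5904,-.0094),n=10,step=.0025,off=(0,0)):
    """last: row reached in the previous call; updates tracked command; prints following rows"""
    c=json.load(open("cmd.json"));R0=Ro.from_rotvec(c["rv"])
    p=np.array(c["p"])+R0.apply(np.array(last[3:])*.15);R=R0*Ro.from_rotvec(np.array(last[:3])*2*np.pi);rv=R.as_rotvec()
    json.dump({"p":list(p),"rv":list(rv)},open("cmd.json","w"))
    st=get_state();v=st["orientation"];print(st["clock"],"cmd",p,"meas",st["tool_pos"],"F",st["ft_force"],"T",st["torque"])
    P=build(tau=tau,c1=c1);ss=.0005*np.arange(20,len(P)-20);C=np.array([pose(P,s)[0] for s in ss])
    s0=ss[np.argmin(np.hypot(*(C-p[:2]).T))];print("s0",s0,"path there",pose(P,s0))
    rows(p,rv,[(*(pose(P,x)[0]+off),p[2],pose(P,x)[1]) for x in s0+step*np.arange(1,n+1)])
E
python3 - <<'E'
from path import *
np.set_printoptions(precision=4,suppress=True)
json.dump({"p":[.5912,-.040,.101],"rv":[np.pi*np.cos(np.radians(45.35)),np.pi*np.sin(np.radians(45.35)),0]},open("cmd.json","w"))
nxt([0,0,-.024,.099,-.0075,0])
E
```

```text
5.8667 cmd [ 0.5899 -0.0252  0.101 ] meas [ 0.5894 -0.0244  0.1012] F [-0.1003 -0.7103  0.0563] T [-0.0502 -0.0958 -0.0161]
s0 0.10400000000000001 path there (array([ 0.5899, -0.0252]), np.float64(99.43562781463184))
0.0000 0.0000 -0.0093 0.0165 -0.0006 -0.0000
0.0000 0.0000 -0.0197 0.0330 -0.0021 -0.0000
0.0000 0.0000 -0.0310 0.0493 -0.0047 -0.0000
0.0000 0.0000 -0.0425 0.0653 -0.0085 -0.0000
0.0000 0.0000 -0.0539 0.0811 -0.0134 -0.0000
0.0000 0.0000 -0.0653 0.0964 -0.0195 -0.0000
0.0000 0.0000 -0.0767 0.1113 -0.0266 -0.0000
0.0000 0.0000 -0.0881 0.1256 -0.0347 -0.0000
0.0000 0.0000 -0.0994 0.1393 -0.0439 -0.0000
0.0000 0.0000 -0.1090 0.1524 -0.0540 -0.0000
```

Request:
{"name": "move_arm", "arguments": {"commands": "0 0 -0.009 0.0165 -0.0006 0 1;0 0 -0.02 0.033 -0.002 0 1;0 0 -0.031 0.049 -0.0047 0 1;0 0 -0.0425 0.065 -0.0085 0 1"}}

```text
clock: 6.2
tool_pos: [0.5864, -0.015, 0.1011]
orientation: [-1.692, -2.647, 0.0]
ft_force: [-0.4, 0.5, -0.3]
width: 0.0392
grasp_force: 14.0
```

```bash
python3 - <<'E'
from path import *
np.set_printoptions(precision=4,suppress=True)
nxt([0,0,-.0425,.065,-.0085,0])
E
```

```text
6.2 cmd [ 0.5871 -0.0158  0.101 ] meas [ 0.5864 -0.015   0.1011] F [-0.3611  0.4813 -0.3192] T [-0.0021 -0.0998 -0.0034]
s0 0.114 path there (array([ 0.587 , -0.0157]), np.float64(114.62561643835618))
-0.0000 -0.0000 -0.0114 0.0168 -0.0005 0.0000
-0.0000 -0.0000 -0.0228 0.0332 -0.0023 0.0000
-0.0000 -0.0000 -0.0342 0.0494 -0.0052 0.0000
-0.0000 -0.0000 -0.0456 0.0654 -0.0093 0.0000
-0.0000 -0.0000 -0.0569 0.0810 -0.0145 0.0000
-0.0000 -0.0000 -0.0665 0.0963 -0.0208 0.0000
-0.0000 -0.0000 -0.0747 0.1113 -0.0279 0.0000
-0.0000 -0.0000 -0.0815 0.1259 -0.0357 0.0000
-0.0000 -0.0000 -0.0869 0.1403 -0.0441 0.0000
-0.0000 -0.0000 -0.0908 0.1545 -0.0529 0.0000
```

No contact force so far, so I'll continue round the bend.

Request:
{"name": "move_arm", "arguments": {"commands": "0 0 -0.0114 0.017 -0.0005 0 1;0 0 -0.023 0.033 -0.0023 0 1;0 0 -0.034 0.049 -0.005 0 1;0 0 -0.0455 0.065 -0.009 0 1;0 0 -0.057 0.081 -0.0145 0 1"}}

```text
clock: 6.62
tool_pos: [0.5794, -0.0048, 0.1012]
orientation: [-1.194, -2.906, -0.0]
ft_force: [0.3, -0.4, 0.3]
width: 0.0388
grasp_force: 14.0
```

```bash
python3 - <<'E'
from path import *
np.set_printoptions(precision=4,suppress=True)
nxt([0,0,-.057,.081,-.0145,0])
E
```

```text
6.6167 cmd [ 0.58   -0.0056  0.101 ] meas [ 0.5794 -0.0048  0.1012] F [ 0.267  -0.3794  0.3106] T [ 0.0255 -0.0707  0.0324]
s0 0.1265 path there (array([ 0.58  , -0.0056]), np.float64(135.10866312987582))
-0.0000 -0.0000 -0.0095 0.0166 -0.0005 0.0000
-0.0000 -0.0000 -0.0177 0.0331 -0.0019 0.0000
-0.0000 -0.0000 -0.0245 0.0495 -0.0041 0.0000
-0.0000 -0.0000 -0.0299 0.0659 -0.0069 0.0000
-0.0000 -0.0000 -0.0338 0.0823 -0.0102 0.0000
-0.0000 -0.0000 -0.0364 0.0986 -0.0139 0.0000
-0.0000 -0.0000 -0.0375 0.1148 -0.0177 0.0000
-0.0000 -0.0000 -0.0373 0.1310 -0.0216 0.0000
-0.0000 -0.0000 -0.0373 0.1473 -0.0255 0.0000
-0.0000 -0.0000 -0.0373 0.1635 -0.0294 0.0000
```

Request:
{"name": "move_arm", "arguments": {"commands": "0 0 -0.0095 0.0166 -0.0005 0 1;0 0 -0.0177 0.033 -0.002 0 1;0 0 -0.0245 0.0495 -0.004 0 1;0 0 -0.03 0.066 -0.007 0 1;0 0 -0.034 0.082 -0.01 0 1;0 0 -0.0365 0.0985 -0.014 0 1"}}

```text
clock: 7.12
tool_pos: [0.5674, 0.0041, 0.1012]
orientation: [-0.857, -3.022, -0.0]
ft_force: [-0.2, 0.3, 0.1]
width: 0.0386
grasp_force: 14.0
```

```bash
python3 - <<'E'
from path import *
np.set_printoptions(precision=4,suppress=True)
nxt([0,0,-.0365,.0985,-.014,0],step=.004)
E
```

```text
7.1167 cmd [0.5681 0.0033 0.101 ] meas [0.5674 0.0041 0.1012] F [-0.2105  0.2882  0.0993] T [ 0.0591 -0.1948  0.0058]
s0 0.14150000000000001 path there (array([0.5681, 0.0033]), np.float64(148.25229394242007))
0.0000 -0.0000 -0.0009 0.0267 0.0000 0.0000
0.0000 -0.0000 -0.0008 0.0534 -0.0001 0.0000
0.0000 -0.0000 -0.0008 0.0802 -0.0002 0.0000
0.0000 -0.0000 -0.0008 0.1069 -0.0004 0.0000
0.0000 -0.0000 -0.0008 0.1336 -0.0005 0.0000
0.0000 -0.0000 -0.0008 0.1603 -0.0006 0.0000
0.0000 -0.0000 -0.0008 0.1870 -0.0008 0.0000
0.0000 -0.0000 -0.0008 0.2137 -0.0009 0.0000
0.0000 -0.0000 -0.0008 0.2404 -0.0011 0.0000
0.0000 -0.0000 -0.0008 0.2671 -0.0012 0.0000
```

Request:
{"name": "move_arm", "arguments": {"commands": "0 0 -0.001 0.027 0 0 1;0 0 -0.001 0.053 0 0 1;0 0 -0.001 0.08 0 0 1;0 0 -0.001 0.107 0 0 1;0 0 -0.001 0.134 0 0 1"}}

```text
clock: 7.53
tool_pos: [0.55, 0.0148, 0.1012]
orientation: [-0.851, -3.024, -0.0]
ft_force: [0.2, 0.7, 0.4]
width: 0.0389
grasp_force: 14.0
```

Request:
{"name": "move_arm", "arguments": {"commands": "0 0 0 0 0.01 0 1;0 0 0 0 0.01 0 1"}}

```text
clock: 7.7
tool_pos: [0.55, 0.0159, 0.101]
orientation: [-0.85, -3.022, 0.001]
ft_force: [-4.2, -1.0, 1.2]
width: 0.0392
grasp_force: 14.0
```

Request:
{"name": "move_arm", "arguments": {"commands": "0 0 0 0 -0.01 0 1;0 0 0 0 -0.02 0 1;0 0 0 0 -0.02 0 1"}}

```text
clock: 7.95
tool_pos: [0.5502, 0.0131, 0.1013]
orientation: [0.851, 3.023, 0.001]
ft_force: [0.5, 0.1, -0.8]
width: 0.0389
grasp_force: 14.0
```

Request:
{"name": "move_arm", "arguments": {"commands": "0 0 0 0 0.01 0 1;0 0 0 0 0.01 0 1"}}

```text
clock: 8.12
tool_pos: [0.551, 0.0147, 0.1013]
orientation: [0.851, 3.024, 0.001]
ft_force: [1.1, -0.5, -0.9]
width: 0.0386
grasp_force: 14.0
```

```bash
python3 - <<'E'
from path import *
np.set_printoptions(precision=4,suppress=True)
nxt([0,0,-.001,.134,0,0],step=.004)
E
```

```text
8.1167 cmd [0.551  0.0139 0.101 ] meas [0.551  0.0147 0.1013] F [ 1.1081 -0.5129 -0.948 ] T [-0.0069 -0.1561  0.0408]
s0 0.1615 path there (array([0.551 , 0.0138]), np.float64(148.59000000000023))
-0.0000 -0.0000 0.0002 0.0263 -0.0005 0.0000
-0.0000 -0.0000 0.0002 0.0530 -0.0004 0.0000
-0.0000 -0.0000 0.0002 0.0797 -0.0004 0.0000
-0.0000 -0.0000 0.0002 0.1064 -0.0004 0.0000
-0.0000 -0.0000 0.0002 0.1331 -0.0003 0.0000
-0.0000 -0.0000 0.0002 0.1598 -0.0003 0.0000
-0.0000 -0.0000 0.0002 0.1865 -0.0003 0.0000
-0.0000 -0.0000 0.0002 0.2132 -0.0003 0.0000
-0.0000 -0.0000 0.0007 0.2399 -0.0002 0.0000
-0.0000 -0.0000 0.0043 0.2666 0.0002 0.0000
```

Request:
{"name": "move_arm", "arguments": {"commands": "0 0 0 0.026 -0.004 0 1;0 0 0 0.053 -0.004 0 1;0 0 0 0.08 -0.004 0 1;0 0 0 0.106 -0.004 0 1;0 0 0 0.133 -0.004 0 1;0 0 0 0.16 -0.004 0 1;0 0 0 0.187 -0.004 0 1;0 0 0 0.213 -0.004 0 1;0 0 0 0.213 -0.004 0 1"}}

```text
clock: 8.87
tool_pos: [0.5219, 0.0312, 0.1011]
orientation: [-0.85, -3.024, -0.0]
ft_force: [0.7, -0.6, -0.5]
width: 0.0388
grasp_force: 14.0
```

```bash
python3 - <<'E'
from path import *
np.set_printoptions(precision=4,suppress=True)
nxt([0,0,0,.213,-.004,0],c1=(.5902,-.0102))
E
```

```text
8.8667 cmd [0.5234 0.03   0.101 ] meas [0.5219 0.0312 0.1011] F [ 0.733  -0.6155 -0.5212] T [-0.0692 -0.1481  0.0159]
s0 0.1935 path there (array([0.5234, 0.0297]), np.float64(148.59000000000026))
-0.0000 -0.0000 0.0002 0.0153 -0.0015 0.0000
-0.0000 -0.0000 0.0012 0.0320 -0.0014 0.0000
-0.0000 -0.0000 0.0037 0.0486 -0.0011 0.0000
-0.0000 -0.0000 0.0075 0.0653 -0.0005 0.0000
-0.0000 -0.0000 0.0128 0.0819 0.0005 0.0000
-0.0000 -0.0000 0.0195 0.0984 0.0022 0.0000
-0.0000 -0.0000 0.0276 0.1148 0.0047 0.0000
-0.0000 -0.0000 0.0372 0.1310 0.0080 0.0000
-0.0000 -0.0000 0.0481 0.1469 0.0124 0.0000
-0.0000 -0.0000 0.0596 0.1625 0.0179 0.0000
```

```bash
python3 - <<'E'
from path import *
np.set_printoptions(precision=4,suppress=True)
nxt([0]*6,c1=(.5909,-.0108))
E
```

```text
8.8667 cmd [0.5234 0.03   0.101 ] meas [0.5219 0.0312 0.1011] F [ 0.733  -0.6155 -0.5212] T [-0.0692 -0.1481  0.0159]
s0 0.1945 path there (array([0.5233, 0.0296]), np.float64(148.59000000000006))
-0.0000 -0.0000 0.0005 0.0159 -0.0025 0.0000
-0.0000 -0.0000 0.0020 0.0326 -0.0023 0.0000
-0.0000 -0.0000 0.0050 0.0492 -0.0019 0.0000
-0.0000 -0.0000 0.0094 0.0659 -0.0012 0.0000
-0.0000 -0.0000 0.0153 0.0825 0.0001 0.0000
-0.0000 -0.0000 0.0226 0.0990 0.0021 0.0000
-0.0000 -0.0000 0.0313 0.1153 0.0049 0.0000
-0.0000 -0.0000 0.0414 0.1313 0.0086 0.0000
-0.0000 -0.0000 0.0527 0.1471 0.0135 0.0000
-0.0000 -0.0000 0.0641 0.1625 0.0194 0.0000
```

Request:
{"name": "move_arm", "arguments": {"commands": "0 0 0.0005 0.016 -0.002 0 1;0 0 0.002 0.0325 -0.002 0 1;0 0 0.005 0.049 -0.0015 0 1;0 0 0.009 0.066 -0.001 0 1;0 0 0.015 0.0825 0 0 1"}}

```text
clock: 9.28
tool_pos: [0.5122, 0.0372, 0.1012]
orientation: [-0.996, -2.98, -0.0]
ft_force: [0.2, 0.0, -0.1]
width: 0.039
grasp_force: 14.0
```

Request:
{"name": "move_arm", "arguments": {"commands": "0 0 0.004 0.008 0 0 1;0 0 0.004 0.008 0 0 1"}}

```text
clock: 9.45
tool_pos: [0.511, 0.0381, 0.1011]
orientation: [-1.032, -2.967, -0.0]
ft_force: [-0.3, -0.8, -1.2]
width: 0.0388
grasp_force: 14.0
```

```bash
python3 - <<'E'
from path import *
np.set_printoptions(precision=4,suppress=True)
nxt([0,0,.019,.0905,.001,0],c1=(.5909,-.0108),step=.002)
E
```

```text
9.45 cmd [0.5118 0.0372 0.101 ] meas [0.511  0.0381 0.1011] F [-0.2517 -0.824  -1.2244] T [ 0.033 -0.179  0.021]
s0 0.20800000000000002 path there (array([0.512, 0.037]), np.float64(142.1719060008713))
-0.0000 -0.0000 0.0052 0.0118 0.0002 0.0000
-0.0000 -0.0000 0.0123 0.0250 0.0009 0.0000
-0.0000 -0.0000 0.0203 0.0382 0.0023 0.0000
-0.0000 -0.0000 0.0291 0.0512 0.0043 0.0000
-0.0000 -0.0000 0.0383 0.0641 0.0071 0.0000
-0.0000 -0.0000 0.0474 0.0768 0.0106 0.0000
-0.0000 -0.0000 0.0565 0.0893 0.0148 0.0000
-0.0000 -0.0000 0.0657 0.1016 0.0198 0.0000
-0.0000 -0.0000 0.0748 0.1135 0.0254 0.0000
-0.0000 -0.0000 0.0839 0.1251 0.0317 0.0000
```

Request:
{"name": "move_arm", "arguments": {"commands": "0 0 0.005 0.012 0 0 1;0 0 0.012 0.025 0.001 0 1;0 0 0.02 0.038 0.0023 0 1;0 0 0.029 0.051 0.0043 0 1"}}

```text
clock: 9.78
tool_pos: [0.506, 0.0432, 0.1012]
orientation: [1.299, 2.86, 0.0]
ft_force: [0.4, 1.0, -0.6]
width: 0.0391
grasp_force: 14.0
```

```bash
python3 - <<'E'
from path import *
np.set_printoptions(precision=4,suppress=True)
nxt([0,0,.029,.051,.0043,0],c1=(.5909,-.0108),step=.002)
E
```

```text
9.7833 cmd [0.5062 0.0424 0.101 ] meas [0.506  0.0432 0.1012] F [ 0.4148  1.044  -0.5932] T [ 0.0267 -0.2534 -0.0248]
s0 0.216 path there (array([0.5062, 0.0424]), np.float64(131.3297260273974))
-0.0000 -0.0000 0.0093 0.0134 0.0004 0.0000
-0.0000 -0.0000 0.0184 0.0266 0.0015 0.0000
-0.0000 -0.0000 0.0275 0.0396 0.0034 0.0000
-0.0000 -0.0000 0.0367 0.0525 0.0061 0.0000
-0.0000 -0.0000 0.0458 0.0653 0.0094 0.0000
-0.0000 -0.0000 0.0549 0.0778 0.0135 0.0000
-0.0000 -0.0000 0.0641 0.0901 0.0184 0.0000
-0.0000 -0.0000 0.0732 0.1021 0.0239 0.0000
-0.0000 -0.0000 0.0819 0.1138 0.0301 0.0000
-0.0000 -0.0000 0.0896 0.1251 0.0368 0.0000
```

Request:
{"name": "move_arm", "arguments": {"commands": "0 0 0.009 0.0134 0.0004 0 1;0 0 0.018 0.0266 0.0015 0 1;0 0 0.0275 0.0396 0.0034 0 1;0 0 0.0365 0.0525 0.006 0 1"}}

```text
clock: 10.12
tool_pos: [0.5024, 0.0497, 0.1015]
orientation: [1.617, 2.691, 0.002]
ft_force: [1.0, 0.1, 0.3]
width: 0.0387
grasp_force: 14.0
```

```bash
python3 - <<'E'
from path import *
np.set_printoptions(precision=4,suppress=True)
nxt([0,0,.0365,.0525,.006,0],c1=(.5909,-.0108),step=.002)
E
```

```text
10.1167 cmd [0.5017 0.0489 0.101 ] meas [0.5024 0.0497 0.1015] F [0.9831 0.1464 0.3217] T [ 0.0613 -0.3882  0.0101]
s0 0.224 path there (array([0.5017, 0.0489]), np.float64(118.1790410958904))
-0.0000 -0.0000 0.0093 0.0132 0.0004 0.0000
-0.0000 -0.0000 0.0184 0.0264 0.0016 0.0000
-0.0000 -0.0000 0.0276 0.0394 0.0035 0.0000
-0.0000 -0.0000 0.0367 0.0524 0.0061 0.0000
-0.0000 -0.0000 0.0454 0.0651 0.0095 0.0000
-0.0000 -0.0000 0.0531 0.0777 0.0135 0.0000
-0.0000 -0.0000 0.0600 0.0901 0.0181 0.0000
-0.0000 -0.0000 0.0659 0.1024 0.0232 0.0000
-0.0000 -0.0000 0.0709 0.1144 0.0287 0.0000
-0.0000 -0.0000 0.0750 0.1264 0.0346 0.0000
```

Request:
{"name": "move_arm", "arguments": {"commands": "0 0 0.009 0.0125 0.003 0 1;0 0 0.018 0.0245 0.006 0 1;0 0 0.0275 0.037 0.0085 0 1;0 0 0.0365 0.05 0.011 0 1"}}

```text
clock: 10.45
tool_pos: [0.5001, 0.0571, 0.1014]
orientation: [1.915, 2.489, 0.002]
ft_force: [1.6, 0.4, -0.7]
width: 0.0388
grasp_force: 14.0
```

```bash
python3 - <<'E'
from path import *
np.set_printoptions(precision=4,suppress=True)
nxt([0,0,.0365,.05,.011,0],c1=(.5915,-.0108),step=.0025)
E
```

```text
10.45 cmd [0.4996 0.0563 0.101 ] meas [0.5001 0.0571 0.1014] F [ 1.6348  0.4411 -0.7499] T [-0.0383 -0.4198  0.0147]
s0 0.232 path there (array([0.4994, 0.0563]), np.float64(105.02835616438354))
-0.0000 -0.0000 0.0109 0.0167 -0.0008 0.0000
-0.0000 -0.0000 0.0202 0.0331 0.0008 0.0000
-0.0000 -0.0000 0.0280 0.0495 0.0033 0.0000
-0.0000 -0.0000 0.0344 0.0657 0.0065 0.0000
-0.0000 -0.0000 0.0394 0.0819 0.0103 0.0000
-0.0000 -0.0000 0.0430 0.0980 0.0145 0.0000
-0.0000 -0.0000 0.0451 0.1140 0.0191 0.0000
-0.0000 -0.0000 0.0459 0.1300 0.0238 0.0000
-0.0000 -0.0000 0.0459 0.1460 0.0285 0.0000
-0.0000 -0.0000 0.0459 0.1619 0.0332 0.0000
```

Request:
{"name": "move_arm", "arguments": {"commands": "0 0 0 0 0.005 0 1;0 0 0 0 0.005 0 1"}}

```text
clock: 10.62
tool_pos: [0.5001, 0.0573, 0.1012]
orientation: [1.909, 2.495, 0.0]
ft_force: [-0.4, 0.5, -0.9]
width: 0.0391
grasp_force: 14.0
```

Request:
{"name": "move_arm", "arguments": {"commands": "0 0 0.011 0.0167 0.001 0 1;0 0 0.02 0.033 0.0025 0 1;0 0 0.028 0.0495 0.005 0 1"}}

```text
clock: 10.87
tool_pos: [0.4989, 0.0645, 0.1012]
orientation: [2.125, 2.314, 0.0]
ft_force: [-0.2, -0.1, -0.7]
width: 0.0388
grasp_force: 14.0
```

```bash
python3 - <<'E'
from path import *
np.set_printoptions(precision=4,suppress=True)
nxt([0,0,.028,.0495,.010,0],c1=(.5922,-.0108),step=.0025)
E
```

```text
10.8667 cmd [0.4991 0.0639 0.101 ] meas [0.4989 0.0645 0.1012] F [-0.1676 -0.0957 -0.7085] T [-0.0306 -0.1404 -0.0062]
s0 0.23950000000000002 path there (array([0.4988, 0.0636]), np.float64(95.01478563679736))
-0.0000 -0.0000 0.0064 0.0150 -0.0017 0.0000
-0.0000 -0.0000 0.0114 0.0316 -0.0008 0.0000
-0.0000 -0.0000 0.0150 0.0482 0.0006 0.0000
-0.0000 -0.0000 0.0171 0.0647 0.0023 0.0000
-0.0000 -0.0000 0.0179 0.0813 0.0041 0.0000
-0.0000 -0.0000 0.0179 0.0978 0.0060 0.0000
-0.0000 -0.0000 0.0179 0.1144 0.0079 0.0000
-0.0000 -0.0000 0.0179 0.1309 0.0097 0.0000
-0.0000 -0.0000 0.0179 0.1474 0.0116 0.0000
-0.0000 -0.0000 0.0179 0.1640 0.0134 0.0000
```

Request:
{"name": "move_arm", "arguments": {"commands": "0 0 0.0064 0.016 0 0 1;0 0 0.011 0.032 0.0005 0 1;0 0 0.0145 0.048 0.0015 0 1;0 0 0.0165 0.065 0.003 0 1;0 0 0.017 0.081 0.0045 0 1;0 0 0.017 0.11 0.0075 0 1;0 0 0.017 0.14 0.011 0 1;0 0 0.017 0.17 0.014 0 1"}}

```text
clock: 11.53
tool_pos: [0.4986, 0.0906, 0.1012]
orientation: [-2.244, -2.199, -0.0]
ft_force: [-0.3, -0.2, -0.2]
width: 0.039
grasp_force: 14.0
```

Request:
{"name": "move_arm", "arguments": {"commands": "0 0 0 0 0.01 0 1;0 0 0 0 0.01 0 1"}}

```text
clock: 11.7
tool_pos: [0.5005, 0.0905, 0.1012]
orientation: [2.243, 2.199, 0.0]
ft_force: [-0.2, 0.6, -1.0]
width: 0.0389
grasp_force: 14.0
```

Request:
{"name": "move_arm", "arguments": {"commands": "0 0 0 0 -0.01 0 1;0 0 0 0 -0.02 0 1;0 0 0 0 -0.02 0 1"}}

```text
clock: 11.95
tool_pos: [0.498, 0.0902, 0.1014]
orientation: [2.243, 2.197, 0.003]
ft_force: [2.7, -0.2, -1.4]
width: 0.0387
grasp_force: 14.0
```

Request:
{"name": "move_arm", "arguments": {"commands": "0 0 0 0 0.01 0 1;0 0 0 0 0.01 0 1"}}

```text
clock: 12.12
tool_pos: [0.4983, 0.09, 0.1012]
orientation: [-2.244, -2.198, 0.001]
ft_force: [-0.2, 0.6, -0.9]
width: 0.0389
grasp_force: 14.0
```

```bash
python3 - <<'E'
from path import *
np.set_printoptions(precision=4,suppress=True)
nxt([0,0,.017,.17,.014,0],c1=(.5925,-.0108),step=.005)
E
```

```text
12.1167 cmd [0.499  0.0894 0.101 ] meas [0.4983 0.09   0.1012] F [-0.2258  0.553  -0.8634] T [ 0.031  -0.0662  0.0127]
s0 0.2655 path there (array([0.4993, 0.0895]), np.float64(88.5899999999992))
0.0000 0.0000 0.0009 0.0339 0.0023 -0.0000
0.0000 0.0000 0.0009 0.0672 0.0025 -0.0000
0.0000 0.0000 0.0009 0.1005 0.0027 -0.0000
0.0000 0.0000 0.0009 0.1338 0.0028 -0.0000
0.0000 0.0000 0.0009 0.1671 0.0030 -0.0000
0.0000 0.0000 0.0009 0.2004 0.0032 -0.0000
0.0000 0.0000 0.0009 0.2337 0.0034 -0.0000
0.0000 0.0000 0.0009 0.2670 0.0036 -0.0000
0.0000 0.0000 0.0009 0.3002 0.0037 -0.0000
0.0000 0.0000 0.0009 0.3335 0.0039 -0.0000
```

Request:
{"name": "move_arm", "arguments": {"commands": "0 0 0 0.034 0.003 0 1;0 0 0 0.067 0.003 0 1;0 0 0 0.1 0.0032 0 1;0 0 0 0.133 0.0033 0 1;0 0 0 0.167 0.0035 0 1;0 0 0 0.2 0.0037 0 1;0 0 0 0.233 0.004 0 1;0 0 0 0.267 0.004 0 1;0 0 0 0.3 0.0042 0 1"}}

```text
clock: 12.87
tool_pos: [0.5001, 0.1358, 0.1012]
orientation: [-2.244, -2.199, -0.0]
ft_force: [0.2, 0.6, -0.9]
width: 0.0388
grasp_force: 14.0
```

Request:
{"name": "move_arm", "arguments": {"commands": "0 0 0 0.01 0 0 1;0 0 0 0.02 0 0 1;0 0 0 0.03 0 0 1;0 0 0 0.04 0 0 1;0 0 0 0.05 0 0 1;0 0 0 0.06 0 0 1"}}

```text
clock: 13.37
tool_pos: [0.5003, 0.1442, 0.1012]
orientation: [-2.244, -2.198, -0.0]
ft_force: [-0.3, -0.1, 0.4]
width: 0.0389
grasp_force: 14.0
```

Request:
{"name": "move_arm", "arguments": {"commands": "0 0 0 0.007 0 0 1;0 0 0 0.013 0 0 1;0 0 0 0.02 0 0 1;0 0 0 0.02 0 0 1"}}

```text
clock: 13.7
tool_pos: [0.5004, 0.1473, 0.1012]
orientation: [-2.244, -2.198, -0.0]
ft_force: [-0.5, 0.7, -0.2]
width: 0.039
grasp_force: 14.0
```

Request:
{"name": "move_arm", "arguments": {"commands": "0 0 0 0.007 0 0 1;0 0 0 0.013 0 0 1;0 0 0 0.02 0 0 1;0 0 0 0.02 0 0 1"}}

```text
clock: 14.03
tool_pos: [0.5005, 0.1503, 0.1012]
orientation: [-2.244, -2.198, -0.0]
ft_force: [-0.4, 0.9, -0.4]
width: 0.0388
grasp_force: 14.0
```

Request:
{"name": "move_arm", "arguments": {"commands": "0 0 0 0.007 0 0 1;0 0 0 0.013 0 0 1;0 0 0 0.013 0 0 1"}}

```text
clock: 14.28
tool_pos: [0.5005, 0.1519, 0.1012]
orientation: [2.244, 2.199, -0.001]
ft_force: [-0.6, -1.8, 0.2]
width: 0.0389
grasp_force: 14.0
```

Request:
{"name": "move_arm", "arguments": {"commands": "0 0 0 0.005 0 0 1;0 0 0 0.01 0 0 1;0 0 0 0.01 0 0 1", "squeeze": 20}}

```text
clock: 14.53
tool_pos: [0.5005, 0.1527, 0.1012]
orientation: [2.243, 2.198, -0.002]
ft_force: [0.6, -5.1, 0.1]
width: 0.0388
grasp_force: 20.0
```

Request:
{"name": "move_arm", "arguments": {"commands": "0 0 0 0.005 0 0 1;0 0 0 0.01 0 0 1;0 0 0 0.01 0 0 1"}}

```text
clock: 14.78
tool_pos: [0.5005, 0.1541, 0.1012]
orientation: [2.243, 2.198, -0.002]
ft_force: [0.4, -5.6, 0.2]
width: 0.0391
grasp_force: 20.0
```

Request:
{"name": "move_arm", "arguments": {"commands": "0 0 0 0.005 0 0 1;0 0 0 0.01 0 0 1;0 0 0 0.01 0 0 1"}}

```text
clock: 15.03
tool_pos: [0.5006, 0.1556, 0.1012]
orientation: [2.243, 2.198, -0.002]
ft_force: [-0.5, -6.2, 0.0]
width: 0.0385
grasp_force: 20.0
```

Request:
{"name": "move_arm", "arguments": {"commands": "0 0 0 0.005 0 0 1;0 0 0 0.01 0 0 1;0 0 0 0.015 0 0 1;0 0 0 0.015 0 0 1"}}

```text
clock: 15.37
tool_pos: [0.5007, 0.1578, 0.1012]
orientation: [2.243, 2.198, -0.002]
ft_force: [0.6, -6.4, 0.0]
width: 0.039
grasp_force: 20.0
```

Request:
{"name": "move_arm", "arguments": {"commands": "0 0 0 0.003 0 0 1;0 0 0 0.006 0 0 1;0 0 0 0.006 0 0 1"}}

```text
clock: 15.62
tool_pos: [0.5007, 0.1587, 0.1012]
orientation: [2.243, 2.198, -0.002]
ft_force: [1.4, -5.8, -0.5]
width: 0.0389
grasp_force: 20.0
```

Request:
{"name": "move_arm", "arguments": {"commands": "0 0 0 0.003 0 0 1;0 0 0 0.006 0 0 1;0 0 0 0.006 0 0 1"}}

```text
clock: 15.87
tool_pos: [0.5007, 0.1596, 0.1012]
orientation: [2.243, 2.198, -0.002]
ft_force: [-0.1, -5.7, 0.5]
width: 0.0388
grasp_force: 20.0
```

Request:
{"name": "move_arm", "arguments": {"commands": "0 0 0 0.002 0 0 1;0 0 0 0.004 0 0 1;0 0 0 0.004 0 0 1"}}

```text
clock: 16.12
tool_pos: [0.5007, 0.16, 0.1012]
orientation: [2.243, 2.198, -0.002]
ft_force: [0.6, -7.2, 0.7]
width: 0.039
grasp_force: 20.0
```

Request:
{"name": "move_arm", "arguments": {"commands": "0 0 0 0.002 0 0 1;0 0 0 0.004 0 0 1;0 0 0 0.004 0 0 1"}}

```text
clock: 16.37
tool_pos: [0.5007, 0.16, 0.1012]
orientation: [2.242, 2.198, -0.003]
ft_force: [-0.5, -8.8, 1.0]
width: 0.0388
grasp_force: 20.0
```

Request:
{"name": "move_arm", "arguments": {"commands": "0 0 0 0.003 0 0 1;0 0 0 0.003 0 0 1"}}

```text
clock: 16.53
tool_pos: [0.5007, 0.1601, 0.1012]
orientation: [2.241, 2.198, -0.004]
ft_force: [-0.1, -11.0, 0.5]
width: 0.0387
grasp_force: 20.0
```

Request:
{"name": "move_arm", "arguments": {"commands": "0 0 0 -0.006 0 0 1;0 0 0 -0.01 0 0 1;0 0 0 -0.01 0 0.01 1;0 0 0 -0.01 0 0.01 1"}}

```text
clock: 16.87
tool_pos: [0.501, 0.16, 0.1]
orientation: [2.243, 2.198, -0.001]
ft_force: [0.7, -6.9, 2.0]
width: 0.039
grasp_force: 20.0
```

Request:
{"name": "move_arm", "arguments": {"commands": "0 0 0 0 0 0 0.5;0 0 0 0 0 0 0.4;0 0 0 0 0 0 0.3;0 0 0 0 0 0 0.25;0 0 0 0 0 0 0.25;0 0 0 0 0 0 0.25"}}

```text
clock: 17.37
tool_pos: [0.5006, 0.161, 0.0997]
orientation: [-2.244, -2.198, -0.0]
ft_force: [0.6, -0.4, -0.1]
width: 0.0658
grasp_force: 0.0
```

Request:
{"name": "move_arm", "arguments": {"commands": "0 0 0 0 0 -0.1 0.25;0 0 0 0 0 -0.25 0.25;0 0 0 0 0 -0.45 0.25;0 0 0 0 0 -0.7 0.25;0 0 0 0 0 -0.9 0.25;0 0 0 0 0 -0.9 0.25"}}

```text
clock: 17.87
tool_pos: [0.5046, 0.1617, 0.2409]
orientation: [2.24, 2.194, 0.014]
ft_force: [0.9, 1.2, 0.4]
width: 0.0657
grasp_force: 0.0
```

Request:
{"name": "move_arm", "arguments": {"commands": "0 0 0 -1 -0.3 -0.1 0.25;0 0 0 -1 -0.3 -0.1 0.25;0 0 0 -1 -0.3 -0.1 0.25;0 0 0 -1 -0.3 -0.1 0.25;0 0 0 -1 -0.3 -0.1 0.25;0 0 0 -1 -0.3 -0.1 0.25;0 0 0 -1 -0.3 -0.1 0.25"}}

```text
clock: 18.45
tool_pos: [0.4527, 0.0122, 0.2493]
orientation: [-2.245, -2.197, -0.001]
ft_force: [-0.4, 1.1, -0.5]
width: 0.0659
grasp_force: 0.0
```

Request:
{"name": "move_arm", "arguments": {"commands": "0 0 0 -1 0 0 0.25;0 0 0 -1 0 0 0.25;0 0 0 -1 0 0 0.25;0 0 0 -1 0 0 0.25;0 0 0 -1 0 0 0.25;0 0 0 -1 0 0 0.25"}}

```text
clock: 18.95
tool_pos: [0.4502, -0.1379, 0.2491]
orientation: [-2.244, -2.197, -0.001]
ft_force: [-0.4, 0.5, -0.3]
width: 0.066
grasp_force: 0.0
```

```bash
python3 - <<'E'
from h import *
np.set_printoptions(precision=4,suppress=True)
s=get_state();print(s["clock"],s["ft_force"],s["width"])
I={n:imaging.snapshot(n) for n in("scene","top")}
for n in I:
    cv2.imwrite(f"pics/{n}9.png",I[n])
    for k in("red","yel","grn"): print(n,k,[(tuple(map(float,c)),tuple(map(int,t))) for c,t in blobs(I[n],k)[1]])
a=cv2.resize(I["scene"][110:260,370:570],(400,300),interpolation=3);b=cv2.resize(I["top"][230:380,100:300],(400,300),interpolation=3)
cv2.imwrite("pics/end.png",np.vstack([np.hstack([a,b]),np.hstack([cv2.resize(I[n],(400,300)) for n in I])]))
E
```

```text
18.95 [-0.3519  0.4511 -0.2525] 0.06596523700629184
scene red [((439.4, 180.8), (430, 169, 18, 25, 323)), ((232.4, 220.3), (216, 205, 34, 34, 858)), ((313.0, 352.1), (292, 330, 43, 46, 1435))]
scene yel []
scene grn [((289.9, 216.6), (276, 198, 28, 39, 867)), ((213.5, 453.8), (174, 415, 66, 56, 951))]
top red [((336.9, 175.6), (320, 158, 35, 37, 781)), ((180.1, 307.3), (170, 293, 22, 30, 526)), ((414.3, 341.4), (395, 323, 39, 39, 1010))]
top yel []
top grn [((420.4, 98.3), (401, 74, 48, 37, 551)), ((350.5, 329.7), (335, 314, 32, 32, 795)), ((532.4, 437.3), (525, 429, 16, 16, 68))]
```

View pics/end.png

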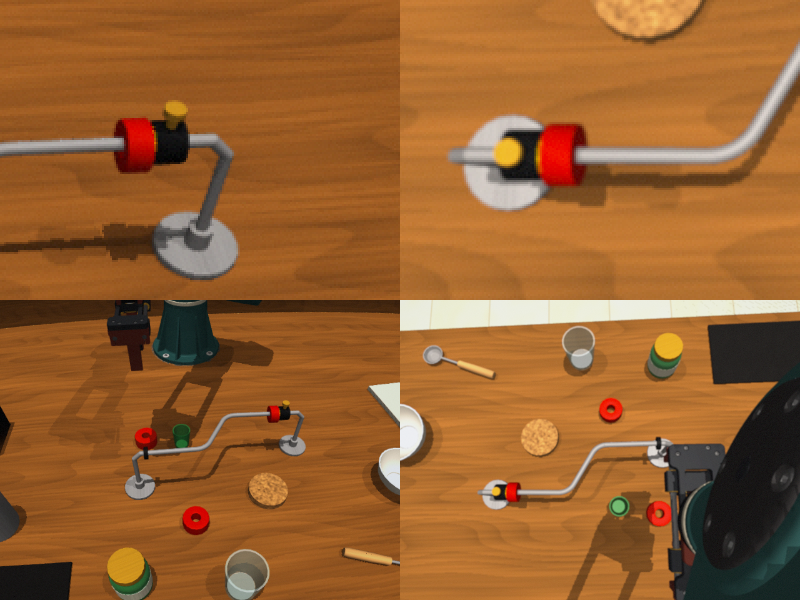

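The picture shows the red collar against the stop (top 180,307) with the sleeve pushed in. The bystanders are where they were, and the gripper is clear.

```bash
python3 -c "
from station import env
print(env.close_job())"
```

```text
the job is handed in; nothing more can be done
None
```

I slid the collar round both corners and pushed the yellow sleeve in until it stopped at its hard end (about 8 mm of travel, peak push about 11 N), then let go of the collar there and handed the job in with nothing else moved.

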